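# Clear the label bay and hold the new label holder pressed home

### The job

The scraper has been left standing in the label bay at the front edge of the low carton rack: put it back in the slot of the wooden block and let go of it there. Then take the wide label holder from the black stand, push it down behind the lip of that bay until its shoulders sit on the rail, and keep pressing it home against the spring clip: finish while still holding it down like that, so that I can drive the locking screw. Leave everything else where it stands.

Things in the scene. Friction and masses are not known exactly. Their poses are not given: they have to be found in the camera images.
- rack: low fixed rack, 300 mm along its y, about 190 mm along its x, grey deck at z = 50 mm, cartons on the rear of the deck. Origin: centre of its footprint on the table; -x is its front. Aluminium label rail along the front edge with two bays; the one on its +y side already has a wide holder fixed in it, its top 116 mm above the table, the one on its -y side is the bay to fill
- bay (a point): centre of the mouth of the bay to fill, level with the rail top, 50 mm above the table; axes as the rack's (x away from the lip, y along the rail, z up). The channel behind the lip is 12 mm wide (x), 86 mm long (y); its long sides flare out above the rail to a funnel 10 mm higher and 28 mm wide, its ends are bevelled to 95 mm over the top 5 mm. The clip lies 28 mm below this point
- clip (a joint): travel in m of the sprung steel plate on the floor of the bay: 0 up at rest, grows as it is pressed down. The spring pushes up with about 3 N at 0 and 8 N at 0.011, where the wide holder's shoulders meet the rail and it is home
- scraper: plain flat scraper standing upright on its blade: grey blade 8 mm thick (x) x 60 mm wide (y), from z = 0 to 77 mm, black handle 16 mm thick (x) x 34 mm wide (y), from z = 75 to 135 mm. Mass about 0.1 kg. Origin: middle of the blade's lower edge; z runs up the handle. At the start it stands in the bay on the clip, which does not give way under it
- tool_block: fixed wooden block, 80 (x) x 110 (y) x 60 mm (z) high, with one blind slot in the middle of its top, 14 mm wide (x), 69 mm long (y), 42 mm deep, so the scraper's lower edge rests 18 mm above the table. Origin: centre of its underside
- holder_stand: fixed black plastic stand, 140 (x) x 120 (y) x 40 mm high, with two parallel slots along its y, 36 mm either side of its middle, 30 mm deep, 13 mm wide; the wide holder stands in one and the small one in the other, either way round. Origin: centre of its underside
- holder: wide white label holder, an upright flat plate 8 mm thick (x) and 105 mm tall (z): foot 80 mm wide (y) from z = 0 to 39 mm, above it the head 110 mm wide with square shoulders at z = 39 mm; paper label on the -x face (either face may face the lip). Mass about 0.09 kg. Origin: middle of the foot's lower edge. Home in the bay its origin is 39 mm below point bay
- small_holder: bystander: similar holder, also 105 mm tall, but only 56 mm wide with a 40 mm foot; origin at the foot's lower edge. Stays in the stand
- carton_a: bystander: carton 80 x 90 x 50 mm on the rack's deck, origin under its centre
- carton_b: bystander: carton 70 x 80 x 40 mm on the rack's deck, origin under its centre
- tape_roll: bystander: roll of clear tape, 90 mm across, 40 mm high, origin under its centre
- can: bystander: white bottle 52 mm across, 110 mm high, origin under its centre
- screwdriver: bystander: screwdriver lying on the table
- screw_tray: bystander: grey tray 80 x 110 x 30 mm, origin under its centre

How it is judged (in metres and radians):
On the way, in this order (a step that is already met when the one before it is completed fails the run):
1. the scraper stands in the slot of the wooden block, let go (x of scraper in the frame of tool_block between -0.012 and 0.012 m and y of scraper in the frame of tool_block between -0.015 and 0.015 m and z of scraper in the frame of tool_block between 0.008 and 0.026 m and angle between scraper's own z axis and vertical below 0.25 rad and contact force between the fingers and scraper below 0.2 N), for 0.3 s.
2. the wide holder's foot is behind the lip, in the bay (x of holder in the frame of bay between -0.006 and 0.006 m and y of holder in the frame of bay between -0.008 and 0.008 m and angle between the y axis of holder and the y axis of bay, either way round below 0.2 rad and angle between holder's own z axis and vertical below 0.2 rad and z of holder in the frame of bay below -0.012 m), for 0.1 s.
At the end, for the whole second after the job is handed in: Scraper in the block slot (edge within 8 mm of its floor, tilt < 14 deg), let go. Wide holder behind the bay lip (6 mm across, 8 mm along, 11 deg), still, home within 2.5 mm: clip pressed > 8.5 mm and loaded > 4 N, fingers still on the holder (> 2 N) (all of step 1 and x of holder in the frame of bay between -0.006 and 0.006 m and y of holder in the frame of bay between -0.008 and 0.008 m and angle between the y axis of holder and the y axis of bay, either way round below 0.2 rad and angle between holder's own z axis and vertical below 0.2 rad and value of joint clip above 0.0085 m and z of holder in the frame of bay below -0.0365 m and contact force between clip and holder above 4 N and contact force between the fingers and holder above 2 N and linear speed of holder below 0.02 m/s); the arm keeps its last pose, push and grip.
It fails at once if a bystander was moved by more than 40 mm (distance of any of small_holder, carton_a, carton_b, tape_roll, can, screwdriver, screw_tray from where it was at the start of the episode above 0.04 m).
It also fails if it takes over 54 s, if anything falls off the work surface, if the arm or the gripper's body presses on something with over 40 N, if the wrist force passes 120 N, or if a joint passes its speed limit or range.

### The arm

A 7-joint arm with a two-finger parallel gripper is mounted at the origin on the work surface. World frame = base frame: x ahead of the robot, y to its left, z up, the work surface at z = 0. Lengths are in mm, angles in rad, forces in N, time in s.
With the tool pointing down it reaches from about 425 to 1025 mm from the base axis. Payload 9.4 kg.
Tool frame: the origin (TCP) lies on the centre line of the jaws, within the pads' length; the fingertips stand 22 mm ahead of it and the grasp point (between the pads) lies 3 mm ahead of it (manip.tip_extent is the distance from the TCP to the fingertips, in mm); z points along the fingers, y is the line along which they close (so a half turn about z gives the same grasp; the last joint's range is limited). The gripper opens to 93 mm and grips with 3 to 60 N. Pads are 15 mm wide; open, the fingers measure 128 mm over their backs; the gripper's body (75 mm by 188 mm) begins 65 mm behind the grasp point.
Start: joints at [1.219, 0.599, -0.003, 1.599, 0.002, 0.943, -0.08], TCP at [196.723, -697.8, 240.618] pointing down, gripper open.
Joint ranges: [-2.57, 2.57], [-0.35, 1.97], [-1.29, 1.29], [0.11, 2.56], [-1.05, 4.19], [0.11, 1.86], [-2.63, 2.63]. Speed limits (rad/s): [2.22, 2.22, 3.01, 3.01, 3.14, 3.14, 3.14].

### API

Orientations are given as a unit quaternion [w, x, y, z].
In Python, from workcell import manip gives the robot as it stands.
- The arm moves only by the shell command python3 -m inch 'ROWS' [OPENING]. ROWS is JSON, a list of rows, each a list of 2 entries, a list of its own where there are three numbers: the shift along the tool's x, y, z scaled (see below), then the turn, a rotation vector about the tool's x, y, z scaled (see below). A call has 1 to 10 rows; each row shifts and turns the commanded pose from where the row before left it, along the tool's axes as they then stand; what a row does not reach is not made up. The controller multiplies each number of a shift by 1 m and each number of a turn by 90 degrees. A row lasts 1/8 s, in which the tool goes at most 62.5 mm and 10.7 degrees, less where a joint would pass 70% of its speed; a pose out of reach is approached as far as the arm can. A call with a number of a shift or a turn outside -1 to 1 is refused whole. A call with a gripper value outside its range is refused whole. OPENING is the opening, from -1 (shut) to 1 (fully open), set as the call begins (- or left out, the last holds). The fingers move at their own pace and stop on an object; the grip force is fixed at half the most. Time passes only in rows, so rows that do not move let the fingers close. It gives the time, the measured TCP pose, the force, the opening and the grip force at its end, in the units of the state.
- manip.read_state(): the state, without advancing time (a new reading comes with each control period).
- manip.camera(name): name is "scene" or "top" or "wrist"; returns the picture (400x640x3 uint8, red, green, blue); there is no depth.
- manip.camera_model(name): a dict with "fx", "fy", "cx", "cy" (pixels), "k1" (the pictures are not rectified: a ray, as slopes to the right and down, at radius r is drawn at 1 + k1 r^2 times it, then the intrinsics apply), "R" (3x3) and "t" (3): a world point X has camera coordinates R X + t. Camera axes: x right, y down, z forward; pixel columns grow to the right and rows downward; lengths in mm; the calibration is good to about 2 mm. A picture is of the moment at which its call begins: read the wrist's pose just before it. camera_model takes no time and is no camera call; for the wrist camera it gives the pose at the moment of the call.
- manip.hand_in(): hands the job in; it is judged then, once.
The state is a dict: "t": time; "joint_pos": joint angles; "dq": joint speeds; "joint_efforts": joint torques, N m; "tool_pos": TCP position; "eef_rot": TCP orientation; "wrist_force": force on the tool from outside, world axes, zero at the start; "wrist_torque": the same for the moment, N m; "finger_gap": finger opening in mm; "grasp_force": force on a finger pad.
Only numpy, scipy, OpenCV 4.12 (cv2) and the standard library are available. Lean on these libraries where they do the work, as an engineer would, in place of code of your own. Each camera call takes 0.05 s, during which the arm holds its last target. There are 200 camera calls.

## Working session

There is one attempt and no reset: what is moved stays moved. The work goes in short steps, Python scripts to look and compute and a shell command to move; the robot and the scene stay as the last step left them, time stands still between calls to the robot, and variables do not carry over. Pictures are saved under pics/ and viewed, at most 12 in all, crops included, and the job is handed in when it is done.

```bash
mkdir -p pics; ls
python3 - <<'E'
from workcell import manip
import cv2,json
for n in("scene","top"):
    im=manip.camera(n); cv2.imwrite(f"pics/{n}0.png",im[:,:,::-1])
    m=manip.camera_model(n); print(n,{k:(v.tolist() if hasattr(v,'tolist') else v) for k,v in m.items()})
s=manip.read_state();print(s)
E
```

```text
pics
scene {'fx': 392.63805777672843, 'fy': 392.63805777672843, 'cx': 321.5454920937483, 'cy': 197.8293772295972, 'k1': -0.06729042271895, 'R': [[-0.29798392617330677, 0.9545501278047083, -0.006295494448943044], [0.6247514511936896, 0.19003509643094788, -0.7573455528065504], [-0.7217279293291349, -0.22960992058814822, -0.6529839817283302]], 't': [187.19066682078585, -298.6315165222735, 1472.0960790731447]}
top {'fx': 442.5771850394244, 'fy': 442.5771850394244, 'cx': 320.77929789470875, 'cy': 201.94430442680255, 'k1': -0.11198313390521378, 'R': [[0.009359188775813909, -0.9999499146469539, -0.0035459530464504786], [-0.9975632410778351, -0.009091553325669502, -0.06917314297045828], [0.0691374401879592, 0.004184716917003838, -0.9975983673345605]], 't': [-36.42487734283545, 564.9462156314086, 1229.043421105682]}
{'t': 0.1, 'joint_pos': array([ 1.21930652,  0.60003813, -0.00255989,  1.60002176,  0.00180473,
        0.9429192 , -0.07979128]), 'dq': array([ 0.00116085, -0.00211591,  0.00022981,  0.00065483,  0.00076315,
        0.00052542,  0.00016322]), 'joint_efforts': array([ 5.10749829e-03, -7.66560245e+01,  1.50132772e+00, -2.52936494e+01,
       -5.24560211e-02,  1.36375704e-02,  5.62228450e-06]), 'tool_pos': array([ 196.61535589, -697.41704148,  239.8611689 ]), 'eef_rot': array([-6.74344916e-04,  9.90570196e-01,  1.37004409e-01, -1.55776405e-04]), 'wrist_force': array([-0.55922671,  0.33356332, -1.00858492]), 'wrist_torque': array([ 0.00650739,  0.00352098, -0.00660315]), 'grasp_force': 0.0, 'finger_gap': 92.75279088438968}
```

View pics/top0.png

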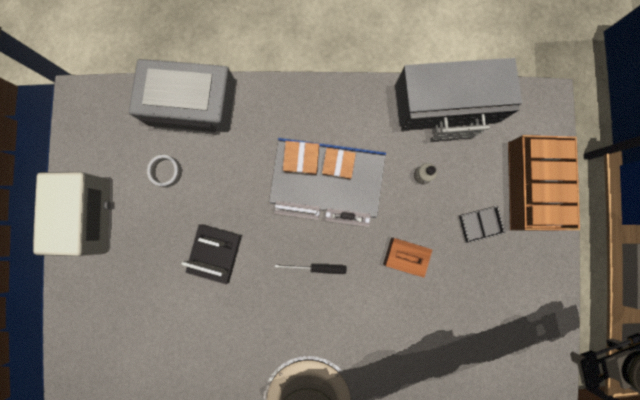

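View pics/scene0.png

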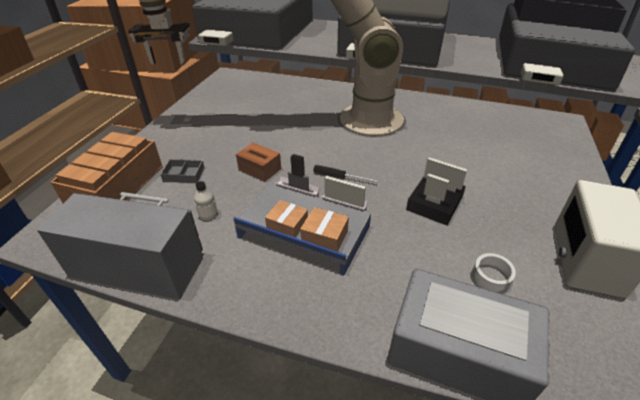

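The top view shows the scraper in the right-hand bay at about (348,216), the wooden block at (409,257), the stand at (214,253) with the wide holder in its near slot at (204,269), and the rack around (328,180). The scene view agrees.

```bash
cat > h.py <<'E'
import numpy as np,cv2
from workcell import manip
def ray(m,uv):
    x=(np.atleast_2d(uv).astype(float)-[m["cx"],m["cy"]])/[m["fx"],m["fy"]]
    p=x.copy()
    for _ in range(20): p=x/(1+m["k1"]*(p**2).sum(1,keepdims=True))
    R=np.array(m["R"]);t=np.array(m["t"])
    d=np.c_[p,np.ones(len(p))]@R
    return -R.T@t,d
def plane(m,uv,z):
    c,d=ray(m,uv); return c+d*((z-c[2])/d[:,2])[:,None]
def proj(m,X):
    c=np.atleast_2d(X)@np.array(m["R"]).T+np.array(m["t"]); p=c[:,:2]/c[:,2:]
    p=p*(1+m["k1"]*(p**2).sum(1,keepdims=True)); return p*[m["fx"],m["fy"]]+[m["cx"],m["cy"]]
def rect(m,mask,z,label=""):
    cs,_=cv2.findContours(mask.astype(np.uint8),cv2.RETR_EXTERNAL,cv2.CHAIN_APPROX_NONE)
    c=max(cs,key=cv2.contourArea).reshape(-1,2)
    r=cv2.minAreaRect(plane(m,c,z)[:,:2].astype(np.float32)); print(label,np.round(r[0],1),np.round(r[1],1),round(r[2],1),len(c)); return r
E
python3 - <<'E'
from h import *
im=cv2.imread("pics/top0.png"); m=manip.camera_model("top")
hsv=cv2.cvtColor(im,cv2.COLOR_BGR2HSV)
def box(mk,x0,y0,x1,y1):
    o=np.zeros_like(mk);o[y0:y1,x0:x1]=mk[y0:y1,x0:x1];return o
sat=(hsv[...,1]>120)
rect(m,box(sat,375,225,445,285),60,"block")
rect(m,box(hsv[...,2]<60,180,215,245,290),40,"stand")
rect(m,box(hsv[...,2]>150,178,258,230,282),105,"holder")
rect(m,box(hsv[...,2]<60,325,205,365,225),135,"scr")
rect(m,box((hsv[...,0]>100)&(hsv[...,0]<130)&(hsv[...,1]>120),270,130,395,165),50,"blueback")
a=cv2.resize(im[190:290,175:295],None,fx=5,fy=5,interpolation=cv2.INTER_CUBIC)
a=cv2.resize(im[195:285,265:435],(790,420),interpolation=cv2.INTER_CUBIC)
b=cv2.resize(im[215:285,175:245],(175,175))
cv2.imwrite("pics/c1.png",a)
E
```

```text
block [ 413.9 -270.4] [112.3  78.2] 73.7 127
stand [418.6 264.6] [121.  134.4] 75.0 210
holder [379.8 282.9] [111.7  11.9] 74.8 82
scr [ 516.9 -109.3] [0. 0.] 0.0 1
blueback [ 707.3 -151.6] [109.4   3.5] 82.7 78
```

View pics/c1.png

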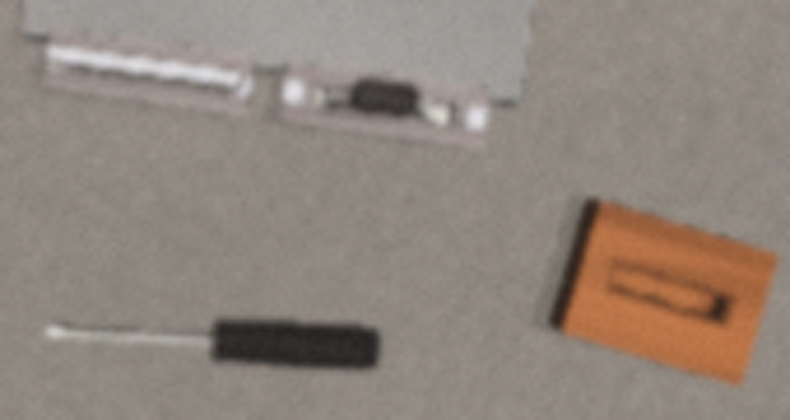

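The crop shows the wide holder in the left bay, the scraper handle near crop (385,97) between the bay's bright end pieces at (293,92) and (475,118), and the block with its slot running between (610,275) and (725,305). I'll measure these, then plan the first move.

```bash
cat >> h.py <<'E'
from scipy.spatial.transform import Rotation as Rn
def plan(xyz,yaw,n,nt=None):
    """rows to bring tool (pointing down) to xyz with tool-x at yaw deg; one set of equal rows, linear in world"""
    s=manip.read_state(); q=s["eef_rot"]; R0=Rn.from_quat(np.r_[q[1:],q[0]])
    y=np.radians(yaw); Rt=Rn.from_matrix(np.array([[np.cos(y),np.sin(y),0],[np.sin(y),-np.cos(y),0],[0,0,-1]]))
    rv=(R0.inv()*Rt).as_rotvec(); st=Rn.from_rotvec(rv/n); d=(np.array(xyz)-s["tool_pos"])/n; R=R0
    print("pos",s["tool_pos"].round(1),"gap",round(s["finger_gap"],1),"rot deg/row",np.degrees(np.linalg.norm(rv))/n,"t",s["t"])
    rows=[]
    for i in range(n):
        rows.append([(R.inv().apply(d)/1000).round(4).tolist(),(rv/n/(np.pi/2)).round(4).tolist()]); R=R*st
    import json; print(json.dumps(rows).replace(" ",""))
E
python3 - <<'E'
from h import *
im=cv2.imread("pics/top0.png"); m=manip.camera_model("top")
s=np.array([170/790,90/420]); f=lambda a:np.array(a)*s+[265,195]
print("handle",plane(m,f([[352,97],[418,97],[385,80],[385,116]]),157).round(1))
print("ends",plane(m,f([[282,92],[487,120],[283,122],[487,145]]),50).round(1))
print("wide fixed top",plane(m,f([[48,52],[245,85]]),116).round(1))
print("slot",plane(m,f([[610,262],[608,290],[732,297],[724,322]]),60).round(1))
plan([500,-100,300],82.7,14)
E
```

```text
handle [[ 521.4  -82.1  157. ]
 [ 521.7 -117.7  157. ]
 [ 530.7  -99.9  157. ]
 [ 511.4 -100.   157. ]]
ends [[ 528.1  -45.1   50. ]
 [ 512.7 -166.5   50. ]
 [ 510.5  -45.9   50. ]
 [ 498.  -166.5   50. ]]
wide fixed top [[546.5  86.7 116. ]
 [529.1 -23.9 116. ]]
slot [[ 430.2 -237.9   60. ]
 [ 413.9 -236.8   60. ]
 [ 410.1 -310.    60. ]
 [ 395.6 -305.3   60. ]]
pos [ 196.6 -697.4  239.9] gap 92.8 rot deg/row 4.782211101753156 t 0.1
[[[0.0324,-0.0352,-0.0043],[-0.0001,-0.0,-0.0531]],[[0.0353,-0.0324,-0.0043],[-0.0001,-0.0,-0.0531]],[[0.0378,-0.0293,-0.0043],[-0.0001,-0.0,-0.0531]],[[0.0401,-0.0261,-0.0043],[-0.0001,-0.0,-0.0531]],[[0.0422,-0.0226,-0.0043],[-0.0001,-0.0,-0.0531]],[[0.0439,-0.019,-0.0043],[-0.0001,-0.0,-0.0531]],[[0.0454,-0.0153,-0.0043],[-0.0001,-0.0,-0.0531]],[[0.0465,-0.0115,-0.0043],[-0.0001,-0.0,-0.0531]],[[0.0473,-0.0075,-0.0043],[-0.0001,-0.0,-0.0531]],[[0.0477,-0.0036,-0.0043],[-0.0001,-0.0,-0.0531]],[[0.0479,0.0004,-0.0043],[-0.0001,-0.0,-0.0531]],[[0.0477,0.0044,-0.0043],[-0.0001,-0.0,-0.0531]],[[0.0471,0.0084,-0.0043],[-0.0001,-0.0,-0.0531]],[[0.0463,0.0123,-0.0043],[-0.0001,-0.0,-0.0531]]]
```

```bash
python3 -m inch '[[[0.032,-0.035,-0.004],[0,0,-0.053]],[[0.035,-0.032,-0.004],[0,0,-0.053]],[[0.038,-0.029,-0.004],[0,0,-0.053]],[[0.040,-0.026,-0.004],[0,0,-0.053]],[[0.042,-0.023,-0.004],[0,0,-0.053]],[[0.044,-0.019,-0.004],[0,0,-0.053]],[[0.045,-0.015,-0.004],[0,0,-0.053]],[[0.0465,-0.0115,-0.004],[0,0,-0.053]],[[0.047,-0.0075,-0.004],[0,0,-0.053]],[[0.048,-0.0036,-0.004],[0,0,-0.053]]]' -0.1
python3 -m inch '[[[0.048,0,-0.004],[0,0,-0.053]],[[0.048,0.0044,-0.004],[0,0,-0.053]],[[0.047,0.0084,-0.004],[0,0,-0.053]],[[0.046,0.012,-0.004],[0,0,-0.053]],[[0,0,0],[0,0,0]],[[0,0,0],[0,0,0]]]'
python3 - <<'E'
from h import *
m=manip.camera_model("wrist"); im=manip.camera("wrist"); cv2.imwrite("pics/w1.png",im[:,:,::-1])
import pickle; pickle.dump(m,open("w1.pkl","wb"))
print(manip.read_state()["joint_pos"].round(2), (-np.array(m["R"]).T@np.array(m["t"])).round(0))
print(plane(m,[[0,0],[640,0],[640,400],[0,400]],50).round(0))
E
```

```text
t: 1.35
tool_pos: [413.6, -271.1, 280.7]
eef_rot: [-0.0, 0.85, 0.527, -0.0]
wrist_force: [0.8, -0.5, -0.1]
finger_gap: 41.6
grasp_force: 0.0
t: 2.1
tool_pos: [499.3, -102.3, 296.2]
eef_rot: [-0.0, 0.752, 0.659, -0.001]
wrist_force: [-0.5, 0.0, -0.7]
finger_gap: 41.8
grasp_force: 0.0
[ 0.44  0.3  -0.45  2.    0.17  0.88 -0.23] [510. -24. 440.]
[[ 185.  129.   50.]
 [ 865.   40.   50.]
 [ 947. -520.   50.]
 [ -37. -393.   50.]]
```

View pics/w1.png

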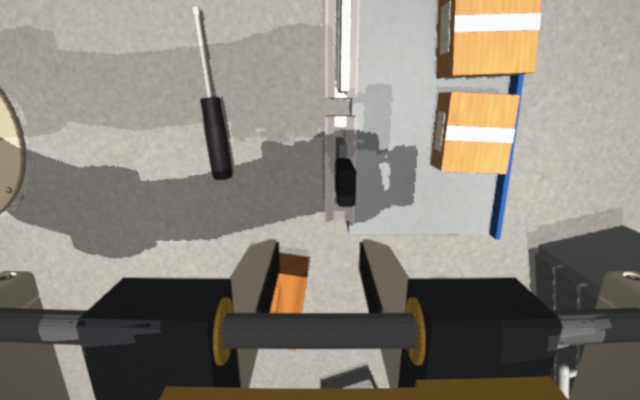

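The wrist view shows the scraper handle at about (345,185), the fixed holder's edge at (345,45), and the rail between columns 325 and 356.

Run:
```python
from h import *
import pickle
m=pickle.load(open("w1.pkl","rb")); im=cv2.imread("pics/w1.png"); v=im.max(2)
mk=np.zeros(v.shape,np.uint8); mk[140:215,325:365]=(v<30)[140:215,325:365]
for r in range(145,212,5):
    c=np.where(mk[r])[0]; 
    if len(c): print(r,c.min(),c.max(),plane(m,[[c.min(),r],[c.max()+1,r]],157)[:,:2].round(1).tolist())
w=np.zeros(v.shape,np.uint8); w[0:110,330:360]=(im.min(2)>215)[0:110,330:360]
rect(m,w,116,"fixed")
plan([521,-99,200],82.7,4); plan([521,-99,140],82.7,6)
```

```text
160 337 348 [[518.7, -73.5], [528.5, -74.8]]
165 336 351 [[517.4, -77.6], [530.6, -79.3]]
170 336 353 [[516.9, -81.8], [531.8, -83.7]]
175 336 354 [[516.4, -86.0], [532.2, -88.0]]
180 336 354 [[515.9, -90.3], [531.7, -92.3]]
185 336 354 [[515.4, -94.5], [531.3, -96.6]]
190 337 354 [[515.7, -99.0], [530.9, -101.0]]
195 338 353 [[516.1, -103.5], [529.6, -105.2]]
200 338 353 [[515.6, -107.9], [529.1, -109.6]]
fixed [539.   18.3] [74.  8.] 83.4 193
pos [ 499.1 -102.9  296.2] gap 41.8 rot deg/row 0.07306736138173676 t 2.15
[[[0.0017,0.0053,0.024],[-0.0002,0.0001,-0.0008]],[[0.0017,0.0053,0.024],[-0.0002,0.0001,-0.0008]],[[0.0017,0.0053,0.024],[-0.0002,0.0001,-0.0008]],[[0.0017,0.0053,0.024],[-0.0002,0.0001,-0.0008]]]
pos [ 499.1 -102.9  296.2] gap 41.8 rot deg/row 0.04871157425449118 t 2.15
[[[0.0011,0.0036,0.026],[-0.0001,0.0001,-0.0005]],[[0.0011,0.0036,0.026],[-0.0001,0.0001,-0.0005]],[[0.0011,0.0036,0.026],[-0.0001,0.0001,-0.0005]],[[0.0011,0.0035,0.026],[-0.0001,0.0001,-0.0005]],[[0.0011,0.0035,0.026],[-0.0001,0.0001,-0.0005]],[[0.0011,0.0035,0.026],[-0.0001,0.0001,-0.0005]]]
```

```bash
python3 -m inch '[[[0.0035,0.0115,0.01],[0,0,0]],[[0.0035,0.0115,0.015],[0,0,0]],[[0,0,0.025],[0,0,0]],[[0,0,0.03],[0,0,0]],[[0,0,0.03],[0,0,0]],[[0,0,0.03],[0,0,0]],[[0,0,0.026],[0,0,0]],[[0,0,0],[0,0,0]]]'
python3 -m inch '[[[0,0,0],[0,0,0]],[[0,0,0],[0,0,0]],[[0,0,0],[0,0,0]],[[0,0,0],[0,0,0]]]' -1
```

```text
t: 3.15
tool_pos: [522.6, -97.5, 128.0]
eef_rot: [-0.002, 0.752, 0.66, -0.001]
wrist_force: [-0.9, 0.9, 0.7]
finger_gap: 41.9
grasp_force: 0.0
t: 3.65
tool_pos: [524.0, -97.9, 131.2]
eef_rot: [0.001, 0.752, 0.659, 0.0]
wrist_force: [-0.2, 0.1, 1.8]
finger_gap: 16.1
grasp_force: 30.0
```

```bash
python3 -m inch '[[[0,0,-0.02],[0,0,0]],[[0,0,-0.03],[0,0,0]],[[0,0,-0.03],[0,0,0]],[[0,0,-0.03],[0,0,0]]]'
python3 - <<'E'
from h import *
plan([413.5,-271,225],73.7,7)
E
```

```text
t: 4.15
tool_pos: [523.2, -97.8, 241.7]
eef_rot: [-0.0, 0.752, 0.659, -0.0]
wrist_force: [0.5, -0.5, -0.8]
finger_gap: 15.8
grasp_force: 30.0
pos [523.2 -97.8 241.7] gap 15.8 rot deg/row 1.2598294020412377 t 4.15
[[[-0.0266,-0.0123,0.0024],[-0.0,0.0,0.014]],[[-0.0268,-0.0117,0.0024],[-0.0,0.0,0.014]],[[-0.0271,-0.0111,0.0024],[-0.0,0.0,0.014]],[[-0.0273,-0.0105,0.0024],[-0.0,0.0,0.014]],[[-0.0275,-0.0099,0.0024],[-0.0,0.0,0.014]],[[-0.0278,-0.0093,0.0024],[-0.0,0.0,0.014]],[[-0.028,-0.0087,0.0024],[-0.0,0.0,0.014]]]
```

```bash
python3 -m inch '[[[-0.0266,-0.0123,0.002],[0,0,0.014]],[[-0.0268,-0.0117,0.002],[0,0,0.014]],[[-0.0271,-0.0111,0.002],[0,0,0.014]],[[-0.0273,-0.0105,0.002],[0,0,0.014]],[[-0.0275,-0.01,0.002],[0,0,0.014]],[[-0.0278,-0.0093,0.002],[0,0,0.014]],[[-0.028,-0.0087,0.002],[0,0,0.014]],[[0,0,0],[0,0,0]],[[0,0,0],[0,0,0]],[[0,0,0],[0,0,0]]]'
python3 - <<'E'
from h import *
import pickle
m=manip.camera_model("wrist"); im=manip.camera("wrist")[:,:,::-1]; cv2.imwrite("pics/w2.png",im)
pickle.dump(m,open("w2.pkl","wb"))
im=manip.camera("top")[:,:,::-1]; cv2.imwrite("pics/t2.png",im)
print(manip.read_state()["tool_pos"])
E
```

```text
t: 5.4
tool_pos: [414.6, -270.2, 226.7]
eef_rot: [0.0, 0.8, 0.6, 0.0]
wrist_force: [-0.0, 0.7, -0.9]
finger_gap: 16.0
grasp_force: 30.0
[ 414.46348677 -270.33775529  226.7067591 ]
```

View pics/w2.png

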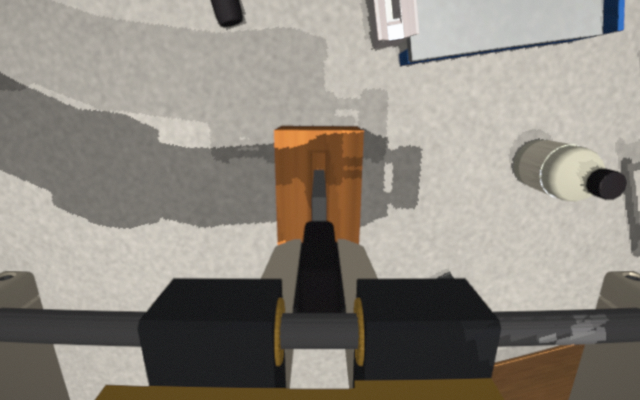

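The view shows the block's top between columns 275 and 362, with its far edge at row 127. The slot starts near row 152 at columns 311–328, and the blade is at about column 319.

Run:
```python
from h import *
import pickle
m=pickle.load(open("w2.pkl","rb")); im=cv2.imread("pics/w2.png"); hsv=cv2.cvtColor(im,cv2.COLOR_BGR2HSV)
mk=((hsv[...,1]>110)&(hsv[...,0]<25))
for r in (140,150,165,180,200): 
    c=np.where(mk[r,240:400])[0]+240; P=plane(m,[[c.min(),r],[c.max()+1,r]],60)
    print(r,c.min(),c.max(),P.mean(0).round(1),np.linalg.norm(P[1]-P[0]).round(1))
cs=np.where(mk[:,300:340].sum(1)>25)[0]; print("rows",cs.min(), plane(m,[[318,cs.min()],[318,130],[318,152]],60).round(1))
y=np.radians(73.7); ax=np.array([np.cos(y),np.sin(y)]); print("dist from far edge centre:", plane(m,[[318,130]],60)[0,:2]-55*ax, "slot:",plane(m,[[318,152]],60)[0,:2]-34.5*ax)
for r in (148,156,162,175,185,195,210): print(r,im[r,304:336].mean(1).astype(int))
a=cv2.resize(im[120:240,265:375],None,fx=5,fy=5,interpolation=cv2.INTER_CUBIC)
t=cv2.imread("pics/t2.png"); b=cv2.resize(t[195:285,265:435],None,fx=4,fy=4,interpolation=cv2.INTER_CUBIC)
cv2.imwrite("pics/c2.png",a)
```

```text
140 274 362 [ 427.2 -227.3   60. ] 79.6
150 275 362 [ 425.2 -236.    60. ] 79.3
165 275 361 [ 420.9 -249.    60. ] 79.3
180 276 361 [ 417.5 -262.6   60. ] 79.4
200 276 360 [ 411.7 -281.    60. ] 79.8
rows 127 [[ 430.  -216.2   60. ]
 [ 429.2 -218.7   60. ]
 [ 423.8 -237.5   60. ]]
dist from far edge centre: [ 413.80916643 -271.53452129] slot: [ 414.11569101 -270.65752118]
148 [76 74 73 74 71 71 73 71 70 69 69 69 71 70 70 69 71 70 71 69 67 68 68 67
 68 71 72 72 74 73 72 73]
156 [75 76 71 71 66 64 62 63 67 69 72 72 72 71 74 75 75 76 77 74 74 66 61 62
 62 62 67 68 71 73 71 69]
162 [78 75 73 69 67 64 63 63 67 71 71 72 71 74 74 75 75 75 75 75 73 65 62 60
 60 64 66 69 70 72 70 71]
175 [76 77 72 69 66 64 62 61 66 65 60 58 56 57 58 58 58 57 57 59 58 57 58 61
 63 61 65 66 67 67 70 71]
185 [89 81 75 71 67 65 62 62 59 58 58 57 58 57 57 58 58 58 58 57 56 61 67 72
 70 73 77 78 82 84 81 80]
195 [97 88 78 71 69 63 63 57 56 56 58 57 57 59 57 57 58 58 58 58 58 60 69 73
 76 83 86 88 87 86 86 86]
210 [101  99  97  91  85  82  76  65  68  73  78  78  78  78  78  79  77  78
  77  78  78  75  72  72  76  83  86  86  86  86  87  85]
```

View pics/c2.png

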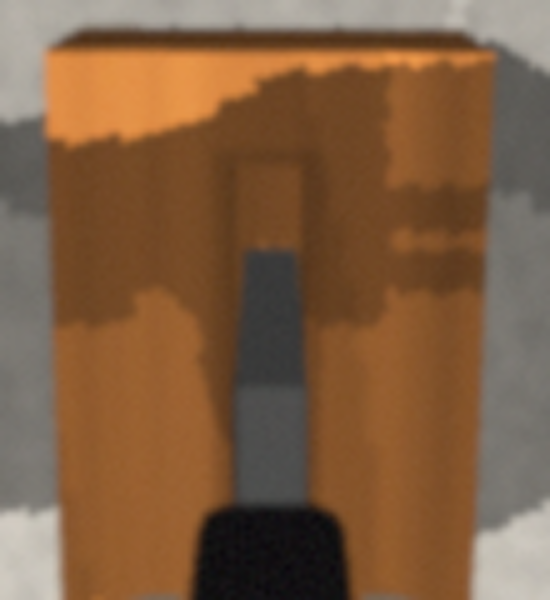

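The crop shows the blade's lower front corner at crop row 250 (image row 170), columns 245–297, inside the slot outline at columns 235–303, whose end is at row 157. I'll work out the blade offset.

Run:
```python
from h import *
import pickle
m=pickle.load(open("w2.pkl","rb")); f=lambda a:np.array(a)/5.+[265,120]
P=plane(m,f([[245,250],[297,250]]),118.7).mean(0); print("blade +y lower edge",P.round(1))
y=np.radians(73.8); ax=np.array([np.cos(y),np.sin(y)]); print("blade centre",P[:2]-30*ax)
Q=plane(m,f([[235,157],[303,157]]),60).mean(0); print("slot centre",Q[:2]-34.5*ax)
P=plane(m,f([[235,385],[305,385]]),196)
print(P)
plan([0,0,0],73.8,1)
```

```text
blade +y lower edge [ 423.4 -242.6  118.7]
blade centre [ 415.03768043 -271.38629706]
slot centre [ 415.01759691 -270.35300232]
[[ 419.90814557 -240.7454774   196.        ]
 [ 426.98508684 -242.79129122  196.        ]]
pos [ 414.5 -270.3  226.7] gap 16.0 rot deg/row 0.01845340736168546 t 5.5
[[[0.1439,-0.4735,0.2266],[0.0001,-0.0001,-0.0001]]]
```

```bash
python3 -m inch '[[[0,0,0.02],[0,0,0]],[[0,0,0.025],[0,0,0]],[[0,0,0.01],[0,0,0]],[[0,0,0.01],[0,0,0]],[[0,0,0.01],[0,0,0]],[[0,0,0],[0,0,0]]]'
```

```text
t: 6.25
tool_pos: [413.8, -270.9, 151.2]
eef_rot: [-0.0, 0.8, 0.6, -0.0]
wrist_force: [-0.8, -0.0, -1.4]
finger_gap: 15.9
grasp_force: 30.0
```

Freely in the slot, with no contact force.

```bash
python3 -m inch '[[[0,0,0.01],[0,0,0]],[[0,0,0.006],[0,0,0]],[[0,0,0.004],[0,0,0]],[[0,0,0.003],[0,0,0]],[[0,0,0],[0,0,0]]]'
```

```text
t: 6.88
tool_pos: [413.9, -271.0, 128.5]
eef_rot: [-0.0, 0.8, 0.6, -0.0]
wrist_force: [-0.3, 0.1, -0.3]
finger_gap: 15.8
grasp_force: 30.0
```

```bash
python3 -m inch '[[[0,0,0.002],[0,0,0]],[[0,0,0],[0,0,0]]]'
python3 -m inch '[[[0,0,0],[0,0,0]],[[0,0,0],[0,0,0]],[[0,0,0],[0,0,0]],[[0,0,0],[0,0,0]],[[0,0,-0.02],[0,0,0]],[[0,0,-0.04],[0,0,0]],[[0,0,-0.05],[0,0,0]],[[0,0,0],[0,0,0]]]' -0.1
python3 - <<'E'
from h import *
im=manip.camera("top")[:,:,::-1]; cv2.imwrite("pics/t3.png",im)
import pickle
m=manip.camera_model("wrist"); w=manip.camera("wrist")[:,:,::-1]; cv2.imwrite("pics/w3.png",w)
pickle.dump(m,open("w3.pkl","wb"))
# holder: measure again at correct height 115 from first top pic
mt=manip.camera_model("top"); v=cv2.imread("pics/top0.png").max(2); mk=np.zeros(v.shape,np.uint8); mk[258:282,178:230]=v[258:282,178:230]>150
rect(mt,mk,115,"holder"); 
plan([378,280,260],75,12)
E
```

```text
t: 7.12
tool_pos: [414.1, -271.1, 127.3]
eef_rot: [0.0, 0.8, 0.6, -0.0]
wrist_force: [-2.4, 0.3, 8.8]
finger_gap: 16.1
grasp_force: 30.0
t: 8.12
tool_pos: [415.4, -271.8, 239.7]
eef_rot: [0.003, 0.8, 0.6, 0.001]
wrist_force: [1.2, 0.5, -0.5]
finger_gap: 42.0
grasp_force: 0.0
holder [380.6 280.2] [110.8  11.8] 74.8 82
pos [ 413.8 -271.2  236.7] gap 41.8 rot deg/row 0.10990357978387078 t 8.225
[[[0.0432,-0.0158,-0.002],[0.0,0.0,-0.0012]],[[0.0433,-0.0157,-0.002],[0.0,0.0,-0.0012]],[[0.0433,-0.0156,-0.002],[0.0,0.0,-0.0012]],[[0.0433,-0.0155,-0.002],[0.0,0.0,-0.0012]],[[0.0434,-0.0154,-0.002],[0.0,0.0,-0.0012]],[[0.0434,-0.0153,-0.002],[0.0,0.0,-0.0012]],[[0.0434,-0.0153,-0.002],[0.0,0.0,-0.0012]],[[0.0435,-0.0152,-0.002],[0.0,0.0,-0.0012]],[[0.0435,-0.0151,-0.002],[0.0,0.0,-0.0012]],[[0.0435,-0.015,-0.002],[0.0,0.0,-0.0012]],[[0.0435,-0.0149,-0.0019],[0.0,0.0,-0.0012]],[[0.0436,-0.0148,-0.0019],[0.0,0.0,-0.0012]]]
```

View pics/w3.png

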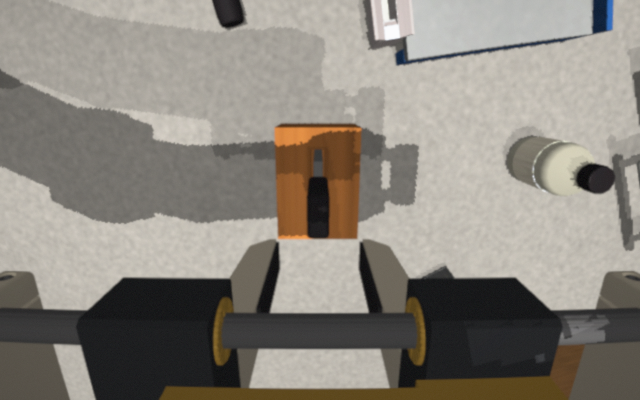

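The view shows the scraper standing in the slot with its handle at about (318,205), released. Next is a stop to look at the empty bay.

Run:
```python
from h import *
plan([508,-190,237],82.7,4)
```

```text
pos [ 413.8 -271.2  236.7] gap 41.8 rot deg/row 2.2544997947499836 t 8.225
[[[0.0261,0.0169,-0.0001],[0.0001,0.0001,-0.025]],[[0.0254,0.0179,-0.0001],[0.0001,0.0001,-0.025]],[[0.0247,0.0189,-0.0001],[0.0001,0.0001,-0.025]],[[0.0239,0.0199,-0.0001],[0.0001,0.0001,-0.025]]]
```

```bash
python3 -m inch '[[[0.026,0.017,0],[0,0,-0.025]],[[0.025,0.018,0],[0,0,-0.025]],[[0.025,0.019,0],[0,0,-0.025]],[[0.024,0.02,0],[0,0,-0.025]],[[0,0,0],[0,0,0]],[[0,0,0],[0,0,0]],[[0,0,0],[0,0,0]]]'
python3 - <<'E'
from h import *
import pickle
m=manip.camera_model("wrist"); w=manip.camera("wrist")[:,:,::-1]; cv2.imwrite("pics/w4.png",w)
pickle.dump(m,open("w4.pkl","wb"))
p=proj(m,[[513,-106,50],[526,-25,60],[505,-190,60]]); print(p)
u0,v0=np.clip(p.min(0)-[40,15],0,400).astype(int);u1,v1=(p.max(0)+[40,15]).astype(int)
c=w[v0:v1,u0:u1]; s=min(790/c.shape[1],590/c.shape[0]); print(u0,v0,s)
cv2.imwrite("pics/c4.png",cv2.resize(c,None,fx=s,fy=s,interpolation=cv2.INTER_CUBIC))
E
```

```text
t: 9.1
tool_pos: [507.5, -190.8, 236.0]
eef_rot: [-0.0, 0.751, 0.66, -0.001]
wrist_force: [0.3, 0.3, 0.1]
finger_gap: 41.5
grasp_force: 0.0
[[312.6940632   93.52997761]
 [315.17677206  -7.99262728]
 [315.78632177 185.40427885]]
272 0 2.95
```

View pics/c4.png

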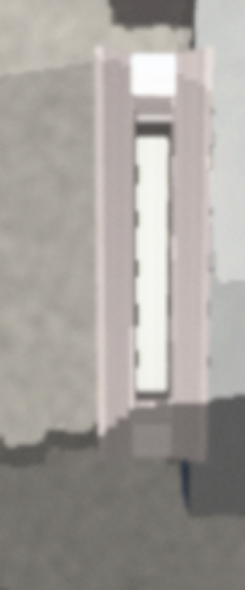

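The crop shows the empty bay: funnel at columns 103–207, channel at about 132–174, white clip at 137–168, and the bay ends near rows 97–122 and 393–408.

Run:
```python
from h import *
import pickle
m=pickle.load(open("w4.pkl","rb")); im=cv2.imread("pics/w4.png"); s=2.95; f=lambda a:np.array(a)/s+[272,0]
for z in(45,50):
  for r in (53,97,122,393,402,408,457): print(z,r,plane(m,f([[153,r]]),z).round(1)[0])
for r in (60,80,100,120): 
  print(r,"chan50",[round(np.linalg.norm(np.diff(plane(m,f([[a,r*2.95],[b,r*2.95]]),z),axis=0)),1) for a,b,z in((131,175,50),(98,211,60),(103,206,60),(137,168,22))],
   *[plane(m,f([[a,r*2.95],[b,r*2.95]]),z).mean(0).round(1)[:2] for a,b,z in((131,175,50),(98,211,60),(137,168,22))])
print(im[100,300:350].mean(1).astype(int)); print(im[15:60,324].mean(1).astype(int)); print(im[125:160,324].mean(1).astype(int))
```

```text
45 53 [531.3 -42.8  45. ]
45 97 [529.7 -55.1  45. ]
45 122 [528.9 -62.2  45. ]
45 393 [ 518.7 -143.6   45. ]
45 402 [ 518.4 -146.4   45. ]
45 408 [ 518.1 -148.4   45. ]
45 457 [ 516.1 -164.3   45. ]
50 53 [531.1 -43.8  50. ]
50 97 [529.6 -56.   50. ]
50 122 [528.7 -62.9  50. ]
50 393 [ 518.7 -143.1   50. ]
50 402 [ 518.4 -145.9   50. ]
50 408 [ 518.1 -147.8   50. ]
50 457 [ 516.2 -163.5   50. ]
60 chan50 [np.float64(13.4), np.float64(33.3), np.float64(30.4), np.float64(10.2)] [526.8 -78.5] [526.9 -79.5] [527.3 -75.5]
80 chan50 [np.float64(13.6), np.float64(33.8), np.float64(30.8), np.float64(10.4)] [524.6 -95.5] [524.9 -96.1] [525. -94.]
100 chan50 [np.float64(13.7), np.float64(34.2), np.float64(31.2), np.float64(10.5)] [ 522.5 -113. ] [ 522.8 -113.1] [ 522.6 -113. ]
120 chan50 [np.float64(13.9), np.float64(34.7), np.float64(31.7), np.float64(10.7)] [ 520.2 -131. ] [ 520.6 -130.5] [ 520.2 -132.5]
[164 166 166 170 182 199 204 193 180 179 179 179 177 177 178 179 175 168
 214 238 243 243 244 244 243 242 242 235 191 142 175 191 191 189 186 186
 186 188 186 187 196 201 195 187 183 182 182 179 180 179]
[189 189 200 232 250 252 253 253 253 253 252 252 251 251 252 251 243 210
 176 165 163 161 162 174 199 190 139  94  82  84 109 179 232 241 241 241
 241 242 241 242 242 242 242 243 243]
[241 240 240 240 240 237 226 182 125 109 134 165 164 136 122 121 121 121
 124 133 137 134 135 134 135 135 135 135 136 131 121 118 116 114 112]
```

Run:
```python
from h import *
plan([382,275,260],74.8,10)
```

```text
pos [ 507.6 -190.8  236.2] gap 41.4 rot deg/row 0.7821012223927919 t 9.15
[[[0.0446,-0.0184,-0.0024],[-0.0001,0.0,0.0087]],[[0.0443,-0.0191,-0.0024],[-0.0001,0.0,0.0087]],[[0.0441,-0.0197,-0.0024],[-0.0001,0.0,0.0087]],[[0.0438,-0.0203,-0.0024],[-0.0001,0.0,0.0087]],[[0.0435,-0.0208,-0.0024],[-0.0001,0.0,0.0087]],[[0.0432,-0.0214,-0.0024],[-0.0001,0.0,0.0087]],[[0.0429,-0.022,-0.0024],[-0.0001,0.0,0.0087]],[[0.0426,-0.0226,-0.0024],[-0.0001,0.0,0.0087]],[[0.0423,-0.0232,-0.0024],[-0.0001,0.0,0.0087]],[[0.042,-0.0238,-0.0024],[-0.0001,0.0,0.0087]]]
```

```bash
python3 -m inch '[[[0.0446,-0.0184,-0.003],[0,0,0.0087]],[[0.0443,-0.0191,-0.003],[0,0,0.0087]],[[0.0441,-0.0197,-0.003],[0,0,0.0087]],[[0.0438,-0.0203,-0.003],[0,0,0.0087]],[[0.0435,-0.0208,-0.003],[0,0,0.0087]],[[0.0432,-0.0214,-0.003],[0,0,0.0087]],[[0.043,-0.022,-0.002],[0,0,0.0087]],[[0.0426,-0.0226,-0.002],[0,0,0.0087]],[[0.0423,-0.0232,-0.002],[0,0,0.0087]],[[0.042,-0.0238,-0.002],[0,0,0.0087]]]'
python3 -m inch '[[[0,0,0],[0,0,0]],[[0,0,0],[0,0,0]],[[0,0,0],[0,0,0]]]'
python3 - <<'E'
from h import *
import pickle
m=manip.camera_model("wrist"); w=manip.camera("wrist")[:,:,::-1]; cv2.imwrite("pics/w5.png",w)
pickle.dump(m,open("w5.pkl","wb"))
E
```

```text
t: 10.4
tool_pos: [381.9, 276.4, 262.8]
eef_rot: [0.0, 0.795, 0.607, 0.0]
wrist_force: [1.1, 0.3, 0.8]
finger_gap: 41.8
grasp_force: 0.0
t: 10.78
tool_pos: [382.7, 274.1, 262.5]
eef_rot: [0.0, 0.795, 0.607, -0.0]
wrist_force: [-0.1, -0.8, -0.5]
finger_gap: 41.7
grasp_force: 0.0
```

View pics/w5.png

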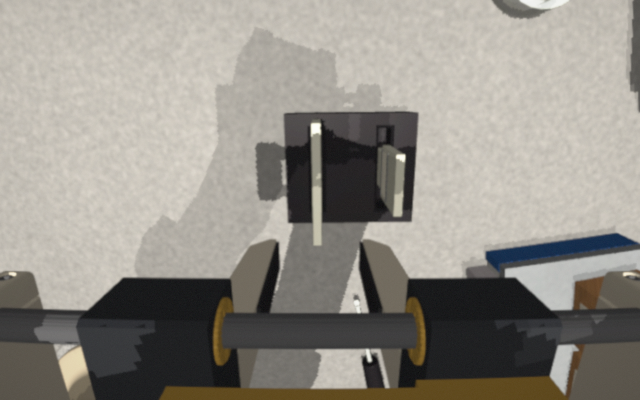

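The wide holder's top edge lies at columns 311–322, rows 122–245, and the small one is clear at about (398,185).

Run:
```python
from h import *
import pickle
m=pickle.load(open("w5.pkl","rb")); im=cv2.imread("pics/w5.png"); g=im.min(2).astype(int)
for r in (130,150,170,190,210,230,240):
    c=np.where(g[r,295:335]>125)[0]+295
    if len(c): P=plane(m,[[c.min(),r],[c.max()+1,r]],115); print(r,c.min(),c.max(),P.mean(0).round(1)[:2],np.linalg.norm(P[1]-P[0]).round(1))
print(g[115:130,316],g[238:252,317])
print(plane(m,[[316.5,121.5],[317.5,245]],115).round(1))
```

```text
130 311 320 [395.3 327.5] 8.3
150 313 318 [390.9 311.4] 5.1
170 313 319 [386.8 294.7] 6.0
190 312 320 [382.1 277.6] 7.8
210 313 320 [377.7 259.9] 7.1
230 313 321 [373.2 241.4] 8.1
240 313 321 [370.6 232. ] 8.2
[ 76  77  76  73  79  94 101 132 203 242 249 250 250 250 249] [172 172 173 171 173 171 166 145 120 114 116 116 115 114]
[[397.6 334.1 115. ]
 [369.3 227.3 115. ]]
```

Run:
```python
from h import *
plan([383.4,280.5,95],75.2,7)
```

```text
pos [382.7 274.2 262.5] gap 42.0 rot deg/row 0.06617237811572942 t 10.825
[[[0.0009,-0.0001,0.0239],[0.0,0.0001,-0.0007]],[[0.0009,-0.0001,0.0239],[0.0,0.0001,-0.0007]],[[0.0009,-0.0001,0.0239],[0.0,0.0001,-0.0007]],[[0.0009,-0.0001,0.0239],[0.0,0.0001,-0.0007]],[[0.0009,-0.0001,0.0239],[0.0,0.0001,-0.0007]],[[0.0009,-0.0001,0.0239],[0.0,0.0001,-0.0007]],[[0.0009,-0.0001,0.0239],[0.0,0.0001,-0.0007]]]
```

```bash
python3 -m inch '[[[0.003,-0.001,0.024],[0,0,-0.005]],[[0.003,0,0.024],[0,0,0]],[[0,0,0.03],[0,0,0]],[[0,0,0.03],[0,0,0]],[[0,0,0.03],[0,0,0]],[[0,0,0.03],[0,0,0]],[[0,0,0],[0,0,0]],[[0,0,0],[0,0,0]]]'
python3 -m inch '[[[0,0,0],[0,0,0]],[[0,0,0],[0,0,0]],[[0,0,0],[0,0,0]],[[0,0,0],[0,0,0]]]' -1
```

```text
t: 11.82
tool_pos: [383.2, 281.6, 95.3]
eef_rot: [0.0, 0.792, 0.611, 0.0]
wrist_force: [0.6, -0.5, -0.1]
finger_gap: 42.0
grasp_force: 0.0
t: 12.32
tool_pos: [382.9, 281.8, 94.8]
eef_rot: [0.0, 0.792, 0.611, 0.0]
wrist_force: [0.8, -0.7, 3.6]
finger_gap: 7.7
grasp_force: 30.0
```

```bash
python3 -m inch '[[[0,0,-0.02],[0,0,0]],[[0,0,-0.03],[0,0,0]],[[0,0,-0.045],[0,0,0]],[[0,0,-0.045],[0,0,0]],[[0,0,0],[0,0,0]],[[0,0,0],[0,0,0]]]'
python3 - <<'E'
from h import *
plan([523.9,-102,235],82.8,10)
E
```

```text
t: 13.08
tool_pos: [382.6, 281.2, 234.1]
eef_rot: [0.0, 0.792, 0.611, -0.0]
wrist_force: [-0.4, -0.2, -0.9]
finger_gap: 7.6
grasp_force: 30.0
pos [382.6 281.2 234.1] gap 7.6 rot deg/row 0.7496644662442339 t 13.075
[[[-0.0335,0.0234,-0.0001],[-0.0,0.0,-0.0083]],[[-0.0338,0.0229,-0.0001],[-0.0,0.0,-0.0083]],[[-0.0341,0.0225,-0.0001],[-0.0,0.0,-0.0083]],[[-0.0344,0.0221,-0.0001],[-0.0,0.0,-0.0083]],[[-0.0347,0.0216,-0.0001],[-0.0,0.0,-0.0083]],[[-0.0349,0.0211,-0.0001],[-0.0,0.0,-0.0083]],[[-0.0352,0.0207,-0.0001],[-0.0,0.0,-0.0083]],[[-0.0355,0.0202,-0.0001],[-0.0,0.0,-0.0083]],[[-0.0357,0.0198,-0.0001],[-0.0,0.0,-0.0083]],[[-0.036,0.0193,-0.0001],[-0.0,0.0,-0.0083]]]
```

```bash
python3 -m inch '[[[-0.0335,0.0234,0],[0,0,-0.0083]],[[-0.0338,0.023,0],[0,0,-0.0083]],[[-0.0341,0.0225,0],[0,0,-0.0083]],[[-0.0344,0.022,0],[0,0,-0.0083]],[[-0.0347,0.0216,0],[0,0,-0.0083]],[[-0.035,0.021,0],[0,0,-0.0083]],[[-0.0352,0.0207,0],[0,0,-0.0083]],[[-0.0355,0.02,0],[0,0,-0.0083]],[[-0.0357,0.0198,0],[0,0,-0.0083]],[[-0.036,0.0193,0],[0,0,-0.0083]]]'
python3 -m inch '[[[0,0,0],[0,0,0]],[[0,0,0],[0,0,0]],[[0,0,0],[0,0,0]],[[0,0,0],[0,0,0]]]'
python3 - <<'E'
from h import *
import pickle
m=manip.camera_model("wrist"); w=manip.camera("wrist")[:,:,::-1]; cv2.imwrite("pics/w6.png",w)
pickle.dump(m,open("w6.pkl","wb"))
cv2.imwrite("pics/s6.png",manip.camera("scene")[:,:,::-1])
cv2.imwrite("pics/c6.png",cv2.resize(w[0:260,220:420],None,fx=2.3,fy=2.3,interpolation=cv2.INTER_CUBIC))
plan([523.9,-102,160],82.8,4)
E
```

```text
t: 14.32
tool_pos: [523.4, -102.7, 232.7]
eef_rot: [-0.001, 0.75, 0.662, -0.001]
wrist_force: [0.4, 0.8, -1.3]
finger_gap: 7.8
grasp_force: 30.0
t: 14.82
tool_pos: [523.6, -100.5, 234.6]
eef_rot: [-0.0, 0.75, 0.662, -0.0]
wrist_force: [0.5, 0.3, -1.4]
finger_gap: 7.9
grasp_force: 30.0
pos [ 523.7 -100.9  234.7] gap 8.3 rot deg/row 0.013697530790455013 t 14.925
[[[-0.0003,0.0001,0.0187],[0.0,0.0,0.0002]],[[-0.0003,0.0001,0.0187],[0.0,0.0,0.0002]],[[-0.0003,0.0001,0.0187],[0.0,0.0,0.0002]],[[-0.0003,0.0001,0.0187],[0.0,0.0,0.0002]]]
```

View pics/c6.png

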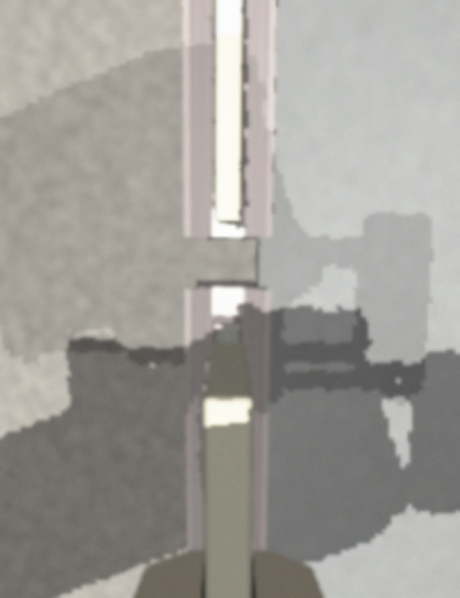

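The crop shows the plate in line with the channel: head top corner at crop columns 205–250, row 400; foot tip near (228,328).

Run:
```python
from h import *
import pickle
m=pickle.load(open("w6.pkl","rb")); f=lambda a:np.array(a)/2.3+[220,0]
for nm,z,a,b in (("head top",254.6,(204,400),(251,400)),("head top low",254.6,(204,425),(251,425)),("foot",149.6,(215,328),(242,328))):
    P=plane(m,f([a,b]),z); print(nm,P.mean(0).round(1),np.linalg.norm(P[1]-P[0]).round(1))
im=cv2.imread("pics/w6.png"); 
for r in (140,145,150,160,165): print(r,im[r,305:335].mean(1).astype(int))
y=np.radians(82.8); ax=np.array([np.cos(y),np.sin(y)]); print(np.array([523.7,-100.9])+55*ax,np.array([523.7,-100.9])+40*ax)
```

```text
head top [530.7 -48.3 254.6] 7.5
head top low [530.2 -52.4 254.6] 7.6
foot [530.9 -49.2 149.6] 7.7
140 [170 170 169 170 171 173 170 162 168 175 168 151 140 138 138 134 119 105
 101  99 106 109 108 106 107 108 108 106 106 107]
145 [170 172 170 160 141 123 115 104  98 105 111 114 115 116 116 114 115 114
 106  97 102 108 109 107 108 107 108 108 107 109]
150 [107 107 107 107 106 106 105 104 101 102 102 101 104 103 102 101 101 102
 100 102 101 104 107 107 106 108 108 107 106 109]
160 [108 109 107 114 123 121 110 103 102 104 102 101 103 103 101 102 101 102
 103 102 101 100 100 103 105 108 108 108 108 110]
165 [109 110 108 104 102 101 102 102 102 102 103 102 102 100 102 103 104 100
 103 101 102 102 100 100 105 108 110 109 109 110]
[530.59332785 -46.33369143] [528.71332934 -61.21541195]
```

```bash
python3 -m inch '[[[-0.0005,0,0.025],[0,0,0]],[[0,0,0.03],[0,0,0]],[[0,0,0.02],[0,0,0]],[[0,0,0.01],[0,0,0]],[[0,0,0.006],[0,0,0]],[[0,0,0.006],[0,0,0]],[[0,0,0.006],[0,0,0]],[[0,0,0],[0,0,0]]]'
```

```text
t: 15.92
tool_pos: [523.6, -102.0, 131.4]
eef_rot: [-0.0, 0.75, 0.661, -0.0]
wrist_force: [-0.1, 0.2, -0.6]
finger_gap: 7.9
grasp_force: 30.0
```

```bash
python3 -m inch '[[[0,0,0.005],[0,0,0]],[[0,0,0.005],[0,0,0]],[[0,0,0.005],[0,0,0]],[[0,0,0.005],[0,0,0]],[[0,0,0],[0,0,0]]]'; python3 -m inch '[[[0,0,0.005],[0,0,0]],[[0,0,0.005],[0,0,0]],[[0,0,0],[0,0,0]]]'
```

```text
t: 16.55
tool_pos: [523.5, -101.9, 111.1]
eef_rot: [-0.0, 0.75, 0.661, -0.0]
wrist_force: [0.2, 0.4, -1.4]
finger_gap: 8.1
grasp_force: 30.0
t: 16.92
tool_pos: [524.0, -102.0, 101.5]
eef_rot: [0.0, 0.75, 0.661, 0.0]
wrist_force: [0.7, -0.3, 4.6]
finger_gap: 7.9
grasp_force: 30.0
```

```bash
python3 -m inch '[[[0,0,0.003],[0,0,0]],[[0,0,0.002],[0,0,0]],[[0,0,0],[0,0,0]],[[0,0,0],[0,0,0]]]'; python3 -m inch '[[[0,0,0.002],[0,0,0]],[[0,0,0],[0,0,0]],[[0,0,0],[0,0,0]]]'
```

```text
t: 17.42
tool_pos: [524.0, -102.0, 97.0]
eef_rot: [0.0, 0.75, 0.661, 0.0]
wrist_force: [-1.0, 0.6, 6.7]
finger_gap: 7.4
grasp_force: 30.0
t: 17.8
tool_pos: [524.0, -101.9, 95.8]
eef_rot: [0.001, 0.75, 0.661, 0.0]
wrist_force: [-2.9, -0.4, 17.1]
finger_gap: 8.1
grasp_force: 30.0
```

```bash
python3 -m inch '[[[0,0,0.0005],[0,0,0]],[[0,0,0],[0,0,0]],[[0,0,0],[0,0,0]],[[0,0,0],[0,0,0]],[[0,0,0],[0,0,0]],[[0,0,0],[0,0,0]]]'
python3 - <<'E'
from h import *
w=manip.camera("scene")[:,:,::-1]; t=manip.camera("wrist")[:,:,::-1]
a=cv2.resize(w[120:240,220:400],(540,360),interpolation=cv2.INTER_CUBIC)
b=cv2.resize(t[0:260,230:410],(249,360))
cv2.imwrite("pics/fin.png",np.hstack([a,b]))
s=manip.read_state();print(s["tool_pos"],s["wrist_force"])
E
```

```text
t: 18.55
tool_pos: [524.0, -102.0, 95.7]
eef_rot: [0.001, 0.75, 0.661, 0.0]
wrist_force: [-4.2, -0.1, 23.5]
finger_gap: 8.2
grasp_force: 30.0
[ 523.99436843 -101.9653993    95.68324814] [-4.04067058 -0.40104867 22.54360787]
```

View pics/fin.png

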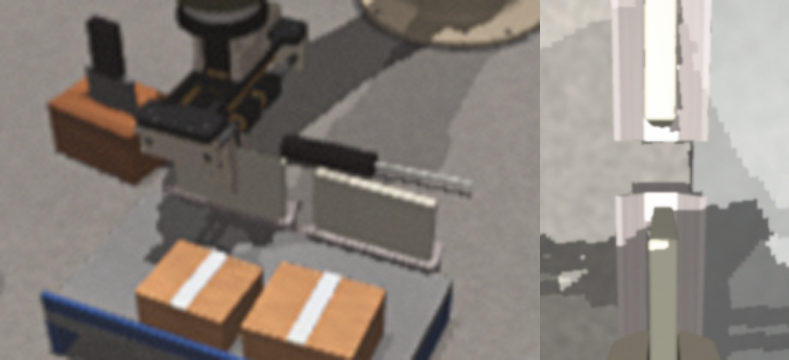

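The holder is seated level with its neighbour, pressed steadily at about 22 N, and the scraper stands in the block.

```bash
python3 -c "
from workcell import manip
print(manip.hand_in())"
```

```text
the job is handed in; nothing more can be done
None
```

The scraper stands released in the block's slot, and the wide holder is in the bay, gripped and pressed against the clip at about 22 N with its shoulders on the rail; I handed the job in at about 18.6 s, but no verdict came back.

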